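Find the jar lid that rocks and press it home

ROBOT

A 6-joint arm with a two-finger parallel gripper is mounted at the origin on a cart in front of the work surface, level with it; the furniture and walls round the work are solid. World frame = base frame: x ahead of the robot, y to its left, z up, the work surface at z = 0. Lengths are in m, angles in rad, forces in N, time in s.
With the tool pointing down it reaches from about 0.3 to 0.775 m from the base axis. Payload 14.6 kg.
Tool frame: the origin (TCP) lies midway between the tips of the shut fingers; the grasp point (between the pads) lies 19 mm behind it (ctrl.tcp_to_grasp is the z of the grasp point in the tool frame, in m); z points along the fingers, y is the line along which they close (so a half turn about z gives the same grasp; the last joint's range is limited). The gripper opens to 94 mm and grips with 3 to 60 N. Pads are 16 mm wide; open, the fingers measure 119 mm over their backs; the gripper's body (75 mm by 177 mm) begins 78 mm behind the grasp point.
Start: joints at [-0.067, 0.3, 1.521, -0, 1.321, -0.067], TCP at [0.55, -0, 0.205] pointing down, gripper open.
Joint ranges: [-3.03, 3.03], [-0.79, 2.21], [0.23, 2.52], [-1.04, 4.18], [0, 3.07], [-2.55, 2.55]. Speed limits (rad/s): [2.22, 2.22, 2.57, 3.14, 3.14, 3.14].

INTERFACE

Orientations are given as [roll, pitch, yaw] about the fixed x, y, z axes, in that order (R = Rz(yaw) Ry(pitch) Rx(roll)).
In Python, from station import monitor, camera, ctrl gives the robot as it stands.
- The arm moves only by the tool apply_moves, never from a script. Its argument "plan" is one flat list of numbers, 4 for each row, row after row: the shift along the tool's x, y, z in mm, then the turn about the tool's z in rad. In form: [dx, dy, dz, spin, dx, dy, dz, spin, ...]. A call has 1 to 20 rows; each row shifts and turns the commanded pose from where the row before left it, along the tool's axes as they then stand; what a row does not reach is not made up. A row lasts 1/10 s, in which the tool goes at most 50 mm and 8.59 degrees, less where a joint would pass 70% of its speed; a pose out of reach is approached as far as the arm can. A call is refused whole if a number of a shift passes 50 or a number of a turn 0.15, either way. A call with a gripper value outside its range is refused whole. "hand" is the gripper command: -1 is shut, 1 is fully open, values between are in proportion, set as the call begins (left out, the last holds). The fingers move at their own pace and stop on an object; "squeeze" is the grip in N (left out, the last holds). Time passes only in rows, so rows that do not move let the fingers close. It gives the time, the measured TCP pose, the force, the opening and the grip force at its end, in the units of the state.
- monitor.get_obs(): the state, without advancing time (a new reading comes with each control period).
- camera(name): name is "scene" or "side" or "wrist"; returns a dict with "image" (480x640x3 uint8, red, green, blue), "range_z" (480x640 float32, m along the optical axis (not along the pixel's ray), 0 where there is no reading), "mtx" (3x3 intrinsics, pixels), "rvec" (rotation vector, rad) and "tvec" (3), from world to camera coordinates, as OpenCV has them. Camera axes: x right, y down, z forward; pixel columns grow to the right and rows downward; lengths in m; the calibration is good to about 2 mm. A picture is of the moment at which its call begins.
- ctrl.hand_in(): hands the job in; it is judged then, once.
The state is a dict: "time_s": time; "qpos": joint angles; "joint_vel": joint speeds; "tau": joint torques, N m; "ee_pos": TCP position; "eef_rot": TCP orientation; "force": force on the tool from outside, world axes, zero at the start; "moment": the same for the moment, N m; "grip_width": finger opening in m; "grip_force": force on a finger pad.
Only numpy, scipy, OpenCV 4.12 (cv2) and the standard library are available. Lean on these libraries where they do the work, as an engineer would, in place of code of your own. Each camera call takes 0.05 s, during which the arm holds its last target. There are 200 camera calls.

TASK

Three identical blue jars have identical wooden lids, and one lid is not down on its jar, though you cannot see which. Press lightly with a fingertip near the edge of one lid after another until you find the one that rocks, then press that lid straight down at its middle until it is fully home, and finish while still pressing your fingertips on it. Do not lift any lid or pull it off its jar, and leave the other things where they are.

Things in the scene. Friction and masses are not known exactly. Their poses are not given: they have to be found in the camera images.
- lid_1: Round light-wood lid, dark circle inlaid in its flat top, dark band round its side, 101 mm across, 24 mm high; lies loose, with 4 mm sideways play, on a squat blue jar (100 mm across, fixed to the worktop). Origin: centre of the flat top, z up. At the start all three lids lie level, tops 95 mm above the worktop, loose or not, since the jars differ in height. lid_2 and lid_3 tell more of all three.
- lid_2: Same as lid_1, origin at the centre of its top. Of all three: a seated lid is firm wherever pressed. The unseated one (any of the three) is perched on a stiff rubber seal 23 mm across under its middle, 5 mm clear of its jar: 1 to 3 N near any edge tips it about 0.16 rad that way (the top 36 mm from the middle dips about 4 mm); it falls back level when released.
- lid_3: Same as lid_1, origin at the centre of its top. Of all three: pressed straight down at its middle with more than about 7 N (10 to 15 N is ample), the unseated lid's seal slides in, the lid goes down 5 mm (its top then 90 mm above the worktop), and it stays there, firm. A seated lid does not go down.
- mill_2: small glass shaker with a grey cap, 44 mm across, 90 mm high, loose, to be left alone; origin under its middle
- onion_1: brown onion, 79 mm across, 85 mm high, loose, to be left alone; origin under its middle
- candle_pot: grey candle pot, 68 mm across, 63 mm high, loose, to be left alone; origin under its middle
- teaspoon: steel teaspoon 137 mm long, lying flat, loose, to be left alone; origin under its middle

How it is judged:
On the way, in this order (a step that is already met when the one before it is completed fails the run):
1. the unseated lid has been rocked: tipped by more than 0.06 rad (angle between any of lid_1, lid_2, lid_3's own z axis and vertical above 0.06 rad), for 0.05 s.
2. that lid is down on its jar, level (((height (world z) of lid_1 below 0.0918 m and angle between lid_1's own z axis and vertical below 0.03 rad) or (height (world z) of lid_2 below 0.0918 m and angle between lid_2's own z axis and vertical below 0.03 rad) or (height (world z) of lid_3 below 0.0918 m and angle between lid_3's own z axis and vertical below 0.03 rad))), for 0.2 s.
At the end, for the whole second after the job is handed in: The lid that rocked is fully home (its top below 91.8 mm, tilt under 0.03 rad) with the fingers pressing on it with more than 2 N; the other two lids are level (under 0.03 rad) and untouched ((((height (world z) of lid_1 below 0.0918 m and angle between lid_1's own z axis and vertical below 0.03 rad) and contact force between the fingers and lid_1 above 2 N and angle between each of lid_2, lid_3's own z axis and vertical below 0.03 rad and contact force between each of the arm, the fingers and lid_2 below 0.5 N and contact force between each of the arm, the fingers and lid_3 below 0.5 N) or ((height (world z) of lid_2 below 0.0918 m and angle between lid_2's own z axis and vertical below 0.03 rad) and contact force between the fingers and lid_2 above 2 N and angle between each of lid_1, lid_3's own z axis and vertical below 0.03 rad and contact force between each of the arm, the fingers and lid_1 below 0.5 N and contact force between each of the arm, the fingers and lid_3 below 0.5 N) or ((height (world z) of lid_3 below 0.0918 m and angle between lid_3's own z axis and vertical below 0.03 rad) and contact force between the fingers and lid_3 above 2 N and angle between each of lid_1, lid_2's own z axis and vertical below 0.03 rad and contact force between each of the arm, the fingers and lid_1 below 0.5 N and contact force between each of the arm, the fingers and lid_2 below 0.5 N))); the arm keeps its last pose, push and grip.
It fails at once if a lid is lifted (its middle more than 15 mm above its start) or moved more than 25 mm (height (world z) of any of lid_1, lid_2, lid_3 above 0.11 m or distance of any of lid_1, lid_2, lid_3 from where it was at the start of the episode above 0.025 m).
It fails at once if a bystander is moved more than 20 mm (distance of any of mill_2, onion_1, candle_pot, teaspoon from where it was at the start of the episode above 0.02 m).
It also fails if it takes over 51 s, if anything falls off the work surface, if the arm or the gripper's body presses on something with over 40 N, if the wrist force passes 120 N, or if a joint passes its speed limit or range.

## Working session

There is one attempt and no reset: what is moved stays moved. The work goes in short steps, Python scripts to look and compute and a tool call to move; the robot and the scene stay as the last step left them, time stands still between calls to the robot, and variables do not carry over. Pictures are saved under pics/ and viewed, at most 10 in all, crops included, and the job is handed in when it is done.

Besides the shell and the picture viewer there is one more tool, called after "Request:" as name(argument=value, ...), one argument or row to a line, values as JSON. apply_moves: Moves the arm, as the interface text tells. Its arguments: {"type":"object","properties":{"plan":{"type":"array","items":{"type":"number"}},"hand":{"type":"number"},"squeeze":{"type":"number"}},"required":["plan"]}

```bash
mkdir -p pics; cat > h.py <<'E'
import numpy as np,cv2
from station import monitor,camera,ctrl
def world(c):
    R=cv2.Rodrigues(np.array(c['rvec'],float))[0];t=np.array(c['tvec'],float).ravel();K=np.array(c['mtx'])
    z=c['range_z'];v,u=np.mgrid[:480,:640]
    P=np.stack([(u-K[0,2])/K[0,0]*z,(v-K[1,2])/K[1,1]*z,z],-1)
    W=(P-t)@R; W[z==0]=np.nan
    return W
E
python3 - <<'E'
from h import *
o=monitor.get_obs();print(o)
for n in('scene','side'):
    c=camera(n);cv2.imwrite(f'pics/{n}0.png',c['image'][:,:,::-1]);W=world(c)
    m=(abs(W[...,2]-.095)<.006)&(W[...,0]<.9)&(W[...,0]>.2)
    N,l,s,ce=cv2.connectedComponentsWithStats(m.astype('uint8'))
    for i in range(1,N):
        if s[i,4]>150:
            p=W[l==i];print(n,s[i],np.round(np.median(p,0),3),'mid',np.round((p.min(0)+p.max(0))/2,3),'ext',np.round(np.ptp(p,axis=0),3))
E
```

```text
{'time_s': 0.0, 'qpos': array([-6.65988283e-02,  3.00457124e-01,  1.52154506e+00, -3.52710458e-05,
        1.32065759e+00, -6.66238339e-02]), 'joint_vel': array([-0.00127714,  0.0001489 ,  0.00086736, -0.00120051,  0.00016629,
        0.00073148]), 'tau': array([-1.53750298e-03, -5.31805658e+01, -3.52735734e+01,  7.07558286e-02,
        2.43994006e-02, -4.79655944e-05]), 'ee_pos': array([5.49763041e-01, 4.24652816e-06, 2.04909221e-01]), 'eef_rot': array([-3.14052563e+00, -3.69546959e-05,  1.57083006e+00]), 'force': array([-0.57735531, -0.31217303, -0.15906738]), 'moment': array([0.01789934, 0.03523408, 0.05244486]), 'grip_force': 0.0, 'grip_width': 0.09398863352360096}
scene [105 117  57  13 216] [0.264 0.469 0.095] mid [0.27  0.511 0.095] ext [0.135 0.099 0.012]
scene [ 324  122  198  133 1037] [ 0.732 -0.234  0.095] mid [ 0.727 -0.12   0.095] ext [0.018 0.692 0.012]
scene [218 180  35  14 169] [ 0.374 -0.009  0.095] mid [0.383 0.004 0.095] ext [0.073 0.045 0.012]
scene [ 305  210   52   32 1289] [ 0.482 -0.223  0.094] mid [ 0.485 -0.219  0.093] ext [0.101 0.102 0.008]
scene [ 383  212   52   32 1290] [ 0.611 -0.302  0.094] mid [ 0.614 -0.297  0.093] ext [0.101 0.101 0.008]
scene [ 355  247   59   40 1821] [ 0.498 -0.375  0.094] mid [ 0.502 -0.37   0.094] ext [0.102 0.103 0.009]
scene [597 348  43  38 367] [ 0.64  -0.704  0.095] mid [ 0.644 -0.699  0.095] ext [0.018 0.06  0.012]
side [327 176  33  12 152] [ 0.402 -0.009  0.095] mid [0.39  0.005 0.095] ext [0.073 0.045 0.012]
side [ 311  224   53   32 1338] [ 0.491 -0.223  0.095] mid [ 0.488 -0.219  0.093] ext [0.1   0.102 0.008]
side [ 356  263   61   41 1971] [ 0.619 -0.304  0.095] mid [ 0.617 -0.298  0.093] ext [0.099 0.103 0.008]
side [ 273  267   62   43 2035] [ 0.506 -0.376  0.095] mid [ 0.503 -0.371  0.093] ext [0.1   0.1   0.008]
```

View pics/scene0.png

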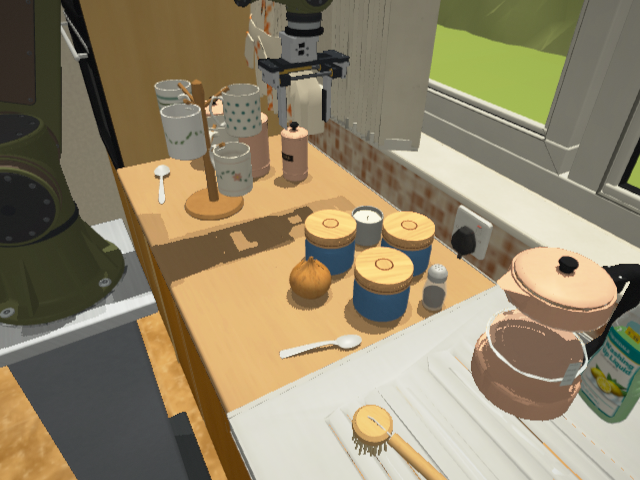

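Lids at about (330,225), (408,225) and (384,265) px. Both views agree on the centres: A (0.487,-0.219), B (0.616,-0.298), C (0.503,-0.371), tops at 0.095. Moving over the +y edge of A.

Request:
apply_moves(
  plan=[-20,0,0,0,-20,0,0,0,-20,0,5,0,-20,-8,10,0,-20,-10,10,0,-20,-10,10,0,-20,-10,10,0,-20,-10,10,0,-15,-10,10,0,-10,-5,10,0,0,0,10,0,0,0,0,0,0,0,0,0],
  hand=-1,
  squeeze=10,
)

```text
time_s: 1.4
ee_pos: [0.4874, -0.1844, 0.1204]
eef_rot: [-3.141, -0.0, 1.571]
force: [0.8, 0.1, 0.6]
grip_width: 0.0007
grip_force: 0.0
```

Request:
apply_moves(
  plan=[0,0,6,0,0,0,6,0,0,0,5,0,0,0,4,0,0,0,1,0,0,0,0,0,0,0,0,0],
)

```text
time_s: 2.1
ee_pos: [0.4871, -0.1851, 0.0986]
eef_rot: [3.141, 0.0, 1.571]
force: [0.2, 0.7, -0.6]
grip_width: 0.0003
grip_force: 0.0
```

Request:
apply_moves(
  plan=[0,0,1,0,0,0,1,0,0,0,1,0,0,0,0,0,0,0,0,0],
)

```text
time_s: 2.6
ee_pos: [0.487, -0.185, 0.0954]
eef_rot: [-3.142, -0.0, 1.571]
force: [-0.1, 0.3, -0.2]
grip_width: 0.0003
grip_force: 0.0
```

Request:
apply_moves(
  plan=[0,0,1,0,0,0,0,0,0,0,0,0],
)

```text
time_s: 2.9
ee_pos: [0.4871, -0.185, 0.095]
eef_rot: [3.141, 0.0, 1.571]
force: [-2.2, 1.7, 6.5]
grip_width: 0.0001
grip_force: 3.3
```

A is firm: 6.5 N with the tip at 0.095. On to B.

Request:
apply_moves(
  plan=[0,0,-5,0,0,0,-10,0,0,0,-10,0,-9,10,0,0,-16,19,0,0,-16,19,0,0,-16,19,0,0,-16,19,0,0,-16,19,0,0,0,0,6,0,0,0,8,0,0,0,6,0,0,0,1.5,0,0,0,0,0,0,0,0,0],
)

```text
time_s: 4.4
ee_pos: [0.592, -0.2739, 0.0984]
eef_rot: [3.141, 0.0, 1.571]
force: [0.1, 0.2, -0.4]
grip_width: 0.0007
grip_force: 0.0
```

Request:
apply_moves(
  plan=[0,0,1,0,0,0,1,0,0,0,0,0,0,0,0,0],
)

```text
time_s: 4.8
ee_pos: [0.592, -0.274, 0.0959]
eef_rot: [3.142, 0.0, 1.571]
force: [-0.2, 0.1, 0.6]
grip_width: 0.0003
grip_force: 0.0
```

Request:
apply_moves(
  plan=[0,0,1,0,0,0,0,0,0,0,0,0],
)

```text
time_s: 5.1
ee_pos: [0.5921, -0.2741, 0.0952]
eef_rot: [3.141, 0.0, 1.571]
force: [-0.8, -0.3, 2.5]
grip_width: 0.0004
grip_force: 1.4
```

Request:
apply_moves(
  plan=[0,0,0.5,0,0,0,0,0,0,0,0,0],
)

```text
time_s: 5.4
ee_pos: [0.5921, -0.274, 0.095]
eef_rot: [3.141, 0.0, 1.571]
force: [-1.8, 1.4, 5.2]
grip_width: 0.001
grip_force: 3.2
```

B is firm too. Now C, at its +x+y edge.

Request:
apply_moves(
  plan=[0,0,-5,0,0,0,-10,0,0,0,-10,0,-9,-8,0,0,-16,-14,0,0,-16,-14,0,0,-16,-14,0,0,-16,-15,0,0,0,0,6,0,0,0,8,0,0,0,6,0,0,0,2,0,0,0,0,0,0,0,0,0],
)

```text
time_s: 6.8
ee_pos: [0.5273, -0.3467, 0.0976]
eef_rot: [3.141, 0.0, 1.571]
force: [0.3, -0.5, 0.4]
grip_width: 0.0006
grip_force: 0.0
```

Request:
apply_moves(
  plan=[0,0,1,0,0,0,1,0,0,0,1,0,0,0,0,0,0,0,0,0],
)

```text
time_s: 7.3
ee_pos: [0.527, -0.347, 0.0945]
eef_rot: [3.141, 0.0, 1.571]
force: [0.4, 0.2, 0.8]
grip_width: 0.0008
grip_force: 0.2
```

Request:
apply_moves(
  plan=[0,0,0.5,0,0,0,0.5,0,0,0,0,0,0,0,0,0],
)

```text
time_s: 7.7
ee_pos: [0.527, -0.347, 0.0934]
eef_rot: [3.142, -0.0, 1.571]
force: [-0.0, 0.9, 0.9]
grip_width: 0.0006
grip_force: 0.4
```

C yields at under 1 N, so it is the loose one. Tip it a bit further, past 0.06 rad.

Request:
apply_moves(
  plan=[0,0,1,0,0,0,0.7,0,0,0,0,0,0,0,0,0],
)

```text
time_s: 8.1
ee_pos: [0.5271, -0.347, 0.0919]
eef_rot: [3.141, 0.0, 1.571]
force: [1.6, 0.3, 1.8]
grip_width: 0.0008
grip_force: 1.1
```

```bash
cat > t.py <<'E'
from h import *
print(monitor.get_obs()['force'])
for n in('scene','side'):
    W=world(camera(n))
    for c in((.487,-.219),(.616,-.298),(.503,-.371)):
        r=np.hypot(W[...,0]-c[0],W[...,1]-c[1]);p=W[(r<.047)&(abs(W[...,2]-.093)<.009)]
        A=np.c_[p[:,:2]-c,np.ones(len(p))];k=np.linalg.lstsq(A,p[:,2],rcond=None)[0]
        e=abs(A@k-p[:,2])<.0015;k=np.linalg.lstsq(A[e],p[e,2],rcond=None)[0]
        r=np.hypot(W[...,0]-c[0],W[...,1]-c[1]);q=W[(r<.06)&(abs(W[...,2]-.092)<.007)]
        print(n,len(p),'slope',np.round(k[:2],3),'z',round(k[2],4),'mid',np.round((q.min(0)+q.max(0))[:2]/2,3))
E
python3 t.py
```

```text
[1.55389528 0.32826707 1.79287569]
scene 1032 slope [0. 0.] z 0.0945 mid [ 0.482 -0.218]
scene 742 slope [-0.002 -0.001] z 0.0945 mid [ 0.617 -0.307]
scene 1153 slope [-0.129 -0.083] z 0.0958 mid [ 0.501 -0.37 ]
side 277 slope [ 0.001 -0.001] z 0.0947 mid [ 0.49  -0.226]
side 1611 slope [0.    0.001] z 0.0947 mid [ 0.617 -0.298]
side 1472 slope [-0.127 -0.078] z 0.0961 mid [ 0.506 -0.371]
```

C tilts 0.15 rad; the other two are level. Release, go to its middle and press.

Request:
apply_moves(
  plan=[0,0,-4,0,0,0,-6,0,0,0,-4,0,-8,-8,0,0,-8,-8,0,0,-8,-8,0,0,0,0,0,0,0,0,5,0,0,0,4,0,0,0,0,0,0,0,0,0],
)

```text
time_s: 9.3
ee_pos: [0.5031, -0.3707, 0.0965]
eef_rot: [-3.141, -0.0, 1.571]
force: [0.4, -0.3, 0.0]
grip_width: 0.0003
grip_force: 0.0
```

Request:
apply_moves(
  plan=[0,0,1,0,0,0,1,0,0,0,0.5,0,0,0,0.5,0,0,0,0,0,0,0,0,0],
)

```text
time_s: 9.9
ee_pos: [0.5033, -0.371, 0.0944]
eef_rot: [3.141, 0.0, 1.571]
force: [-0.3, 2.2, 4.9]
grip_width: 0.0006
grip_force: 2.6
```

```bash
python3 t.py
```

```text
[-0.34138889  2.18740291  4.87616652]
scene 804 slope [0.002 0.   ] z 0.0946 mid [ 0.476 -0.219]
scene 605 slope [0.001 0.002] z 0.0946 mid [ 0.617 -0.312]
scene 1230 slope [-0.007  0.002] z 0.0938 mid [ 0.501 -0.37 ]
side 213 slope [-0.003  0.006] z 0.0947 mid [ 0.497 -0.228]
side 1609 slope [-0.001 -0.   ] z 0.0947 mid [ 0.617 -0.298]
side 1377 slope [-0.007  0.005] z 0.0939 mid [ 0.504 -0.37 ]
```

Level and centred; press on.

Request:
apply_moves(
  plan=[0,0,1,0,0,0,1,0,0,0,0,0,0,0,0,0],
)

```text
time_s: 10.4
ee_pos: [0.5032, -0.371, 0.0923]
eef_rot: [3.141, 0.0, 1.571]
force: [-0.6, 1.4, 6.8]
grip_width: 0.0002
grip_force: 2.7
```

Request:
apply_moves(
  plan=[0,0,1,0,0,0,1,0,0,0,0,0,0,0,0,0],
)

```text
time_s: 10.8
ee_pos: [0.5032, -0.371, 0.0902]
eef_rot: [3.141, 0.0, 1.571]
force: [-0.1, 1.9, 5.3]
grip_width: 0.0007
grip_force: 2.8
```

Request:
apply_moves(
  plan=[0,0,1,0,0,0,0.5,0,0,0,0,0,0,0,0,0,0,0,0,0],
)

```text
time_s: 11.3
ee_pos: [0.5033, -0.3711, 0.09]
eef_rot: [3.14, 0.001, 1.571]
force: [-5.2, 6.4, 17.0]
grip_width: 0.0008
grip_force: 8.2
```

```bash
python3 t.py
```

```text
[-5.19205093  6.38784871 17.02723345]
scene 767 slope [-0.     0.004] z 0.0945 mid [ 0.475 -0.218]
scene 563 slope [-0.003  0.002] z 0.0945 mid [ 0.618 -0.316]
scene 1262 slope [-0.    -0.001] z 0.0895 mid [ 0.502 -0.371]
side 135 slope [-0.002  0.004] z 0.0946 mid [ 0.498 -0.221]
side 1607 slope [0.    0.001] z 0.0947 mid [ 0.617 -0.299]
side 1394 slope [0.    0.001] z 0.0896 mid [ 0.504 -0.371]
```

The lid is home: top at 0.090, level, firm under 17 N. The other two are unchanged.

```bash
python3 -c "
from station import ctrl
print(ctrl.hand_in())"
```

```text
the job is handed in; nothing more can be done
None
```

The loose lid was the one at about (0.503, -0.371). I rocked it, pressed it fully home with its top at 90 mm, and handed in with the fingertips still pressing at about 17 N; the hand-in reported no pass or fail.

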